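Seat a cell lid on the leak-test stand and hold it down

ROBOT

A 6-joint arm with a two-finger parallel gripper is mounted at the origin on a cart in front of the work surface, level with it; the furniture and walls round the work are solid. World frame = base frame: x ahead of the robot, y to its left, z up, the work surface at z = 0. Lengths are in m, angles in degrees, forces in N, time in s.
With the tool pointing down it reaches from about 0.4 to 0.825 m from the base axis. Payload 7 kg.
Tool frame: the origin (TCP) lies midway between the tips of the shut fingers; the grasp point (between the pads) lies 19 mm behind it; z points along the fingers, x is the direction in which the jaws open and shut, and the axes are right-handed (so a half turn about z gives the same grasp; the last joint's range is limited). The gripper opens to 88 mm and grips with 3 to 60 N. Pads are 19 mm wide; open, the fingers measure 130 mm over their backs; the gripper's body (78 mm by 193 mm) begins 47 mm behind the grasp point.
Start: joints at [87.955, 20.546, 0.682, 0, -70.136, -16.507], TCP at [0.215, 0.64, 0.227] pointing down, gripper open.
Joint ranges: [-176.03, 176.03], [-82.01, 121.73], [-58.28, 71.71], [-173.87, 95.51], [-174.79, -0.11], [-173.66, 173.66]. Speed limits (degrees/s): [136.94, 136.94, 172.46, 180, 180, 180].

INTERFACE

Orientations are given as [roll, pitch, yaw] about the fixed x, y, z axes, in that order (R = Rz(yaw) Ry(pitch) Rx(roll)).
In Python, from plant import ctrl, vision, nets gives the robot as it stands.
- The arm moves only by the shell command python3 -m jog 'ROWS'. ROWS is text: rows parted by semicolons, each of 7 numbers parted by spaces: the turn, a rotation vector about the tool's x, y, z in units of 0.1 rad (1.0 is 0.1 rad), then the shift along the tool's x, y, z in units of 4 cm (1.0 is 4 cm), then the opening, from -1 (shut) to 1 (fully open). In form: rx ry rz x y z jaw; .... A call has 1 to 8 rows; each row shifts and turns the commanded pose from where the row before left it, along the tool's axes as they then stand; what a row does not reach is not made up. A row lasts 1/8 s, in which the tool goes at most 62.5 mm and 10.7 degrees, less where a joint would pass 70% of its speed; a pose out of reach is approached as far as the arm can. A call with a number of a shift or a turn outside -1 to 1 is refused whole. A call with a gripper value outside its range is refused whole. The fingers move at their own pace and stop on an object; the grip force is fixed at half the most. Time passes only in rows, so rows that do not move let the fingers close. It gives the time, the measured TCP pose, the force and the opening at its end, in the units of the state.
- ctrl.get_obs(): the state, without advancing time (a new reading comes with each control period).
- vision.snapshot(name): name is "scene" or "top" or "wrist"; returns (picture, depth): 400x640x3 uint8, red, green, blue; 400x640 float32, m along the optical axis (not along the pixel's ray), 0 where there is no reading.
- vision.camera_info(name): a dict with "camera_matrix" (3x3 intrinsics, pixels), "camera_from_world" (4x4, takes a point from world to camera coordinates); the wrist camera has in their place "tool_from_camera" (4x4, takes a point from camera to tool coordinates, whose origin is the TCP and whose axes are the tool frame's). Camera axes: x right, y down, z forward; pixel columns grow to the right and rows downward; lengths in m; the calibration is good to about 2 mm. The wrist camera is an equidistant fisheye: a pixel r from the principal point sees the ray r / f radians off the axis. A picture is of the moment at which its call begins: read the wrist's pose just before it. camera_info takes no time and is no camera call.
- ctrl.close_job(): hands the job in, once; it reports no verdict.
Trained networks look in the newest picture that a camera, given by its name, has taken for a name from the list of things; names that differ only in an ending like _2 or _b are one class to them, and where a whole thing is asked for, a point or a joint stands for the part that bears it (a point fixed in the world has none). Each returns a list of dicts, best first, with "score" (0 to 1); they miss things now and then, are a little off and sometimes report something else, mostly with a low value. They report only what shows in the picture. A call takes as long as a camera call. They do not tell look-alikes from the thing itself.
- nets.boxes_of(target, camera): "location" ([x, y, z] in m, in world coordinates, good to about 4 mm: the middle of the surface that is visible of it).
The state is a dict: "clock": time; "joint_pos": joint angles; "qvel": joint speeds; "tau": joint torques, N m; "tool_pos": TCP position; "orientation": TCP orientation; "force": force on the tool from outside, world axes, zero at the start; "moment": the same for the moment, N m; "opening": finger opening in m.
Only numpy, scipy, OpenCV 4.12 (cv2) and the standard library are available. Lean on these libraries where they do the work, as an engineer would, in place of code of your own. Each camera call takes 0.05 s, during which the arm holds its last target.

TASK

Leak-test the grey lid: first turn the stand's blue valve lever from shut to the green mark at 60 degrees open and leave it there. Then pick up the lid by its black grip, set it squarely (long side along the pad's long side) over the pad, slide it until its hidden bore drops over the brass spigot, and press it down firmly so that the sprung gasket pad goes down nearly as far as it will. Finish while still gripping the lid and holding it pressed down, without letting go, and leave the other things on the bench where they are.

Things in the scene. Friction and masses are not known exactly. Their poses are not given: they have to be found in the camera images.
- leak_stand: Leak-test stand, fixed: grey base plate 130x265x8 mm with a block, sprung gasket pad and brass spigot, and an inlet valve. Origin: on the bench under the spigot; x along the pad's 90 mm side, y along its 118 mm side towards the valve (axis at y = 140 mm), z up. Yaw within 0.3 rad of the world's. Pad: centred on the spigot, black rubber top 44 mm above the bench when not pressed.
- spigot_tip (a point): Top centre of the brass locating spigot: an upright pin 12 mm in diameter that stands 10 mm above the unpressed rubber (tip 54 mm above the bench); its top edge is bevelled to 8 mm diameter over the last 2.5 mm.
- gasket_pad (a joint): How far the sprung pad is pressed down, in m: 0 up (as at the start), 0.006 fully down on its stop. Starts to give at about 4 N and is fully down at about 10 N (1 N more per mm), the lid's own weight (2 to 3.2 N) included; it springs back up when let go.
- valve_lever (a joint): Opening angle of the valve's lever, in rad. 0 = shut: the lever points along the stand's -x; it turns clockwise seen from above, towards the stand's +y (1.571 = fully open). It starts between 0 and 0.3, turns with light friction (about 1.3 N at the grip) and stays where it is left.
- valve_axis (a point): On the vertical axis of the lever, at the lever's mid height (68 mm above the bench). Under the lever lies a white dial, 80 mm across, top 53 mm above the bench, with a black tick each 15 degrees and a broad green mark at 60 degrees; the lever itself is the pointer, and covers the mark when set to it.
- lever_grip (a point): Middle of the lever's blue grip, where to take it: 62 mm out from the axis, 68 mm above the bench; moves with the lever. The grip is 48 mm long (36 to 84 mm from the axis), 12 mm wide, 16 mm high (60 to 76 mm above the bench); beyond the dial only the base plate (8 mm high) or the bench is below it.
- cell_lid: The lid, loose, lying on the bench right of the stand: grey block 90 (x) x 118 (y) x 22 (z) mm, 0.2 to 0.33 kg. Origin: centre of its underside; z up. Black upright grip in the middle of its top: 16 mm thick (x), 60 mm long (y), from 22 to 56 mm above the underside. Starts within 0.5 rad of the world's yaw. Half a turn makes no difference.
- lid_grip (a point): Point in the middle of the lid's black grip, 43 mm above the lid's underside; the grip is to be pinched across its 16 mm (the lid's x).
- lid_bore (a point): Mouth of the blind bore in the centre of the lid's underside (at the lid's origin), hidden from view: round, 15 mm in diameter, 18 mm deep, 1 mm chamfer. It is 54 mm above the bench when the lid rides on the spigot's tip, 44 mm once it has dropped on and rests on the rubber, 38 mm when fully pressed.
- jar_blue: White jar with a blue lid, 51 mm across, 56 tall; a loose bystander. Origin: centre of its underside.
- pellet_die: Grey steel pellet die, a stepped cylinder 37 mm across, 48 tall; a loose bystander. Origin: centre of its underside.
- vial_c: Clear sample vial with a blue cap, 25 mm across, 57 tall; a loose bystander. Origin: centre of its underside.
- dropper_bottle: Glass dropper bottle with an orange rubber teat, 36 mm across, 108 tall; a loose bystander. Origin: centre of its underside.
Not all that is in view belongs to the job. What is shaped like the cell_lid but pink is not meant.

How it is judged (in metres and radians):
On the way, in this order (a step that is already met when the one before it is completed fails the run):
1. the valve lever stands at 60 degrees, within 6 (value of joint valve_lever between 0.942 and 1.152 rad), for 0.2 s.
2. the lid has dropped over the spigot and lies square and flat on the gasket (horizontal distance between lid_bore and spigot_tip below 0.004 m and z of lid_bore in the frame of leak_stand between 0.034 and 0.0465 m and angle between the y axis of cell_lid and the y axis of leak_stand, either way round below 0.15 rad and angle between cell_lid's own z axis and vertical below 0.06 rad), for 0.2 s.
At the end, for the whole second after the job is handed in: Valve lever at 60 degrees (within 6). Lid dropped over the spigot (bore within 4 mm, underside at most 46.5 mm above the bench), level, within 0.15 rad of square to the pad, at rest, held by the fingers and pressing the gasket pad more than 4 mm down (of 6) (all of step 1 and all of step 2 and value of joint gasket_pad above 0.004 m and contact force between cell_lid and gasket_pad above 5 N and contact force between the fingers and cell_lid above 5 N and linear speed of cell_lid below 0.01 m/s); the arm keeps its last pose, push and grip.
It fails at once if a bystander was moved by more than 30 mm (distance of any of jar_blue, pellet_die, vial_c, dropper_bottle from where it was at the start of the episode above 0.03 m).
It also fails if it takes over 48 s, if anything falls off the work surface, if the arm or the gripper's body presses on something with over 40 N, if the wrist force passes 120 N, or if a joint passes its speed limit or range.

## Working session

There is one attempt and no reset: what is moved stays moved. The work goes in short steps, Python scripts to look and compute and a shell command to move; the robot and the scene stay as the last step left them, time stands still between calls to the robot, and variables do not carry over. Pictures are saved under pics/ and viewed, and the job is handed in when it is done.

```bash
ls; mkdir -p pics; cat > h.py <<'E'
import numpy as np,cv2
from plant import ctrl,vision,nets
def save(n,img,s=1.0):
    if s!=1: img=cv2.resize(img,None,fx=s,fy=s,interpolation=cv2.INTER_CUBIC)
    cv2.imwrite('pics/'+n+'.png',img[:,:,::-1])
def world(cam,d):
    ci=vision.camera_info(cam);K=np.array(ci['camera_matrix']);T=np.linalg.inv(np.array(ci['camera_from_world']))
    v,u=np.mgrid[0:d.shape[0],0:d.shape[1]]
    P=np.stack([(u-K[0,2])/K[0,0]*d,(v-K[1,2])/K[1,1]*d,d],-1)
    return P@T[:3,:3].T+T[:3,3]
def proj(cam,p):
    ci=vision.camera_info(cam);K=np.array(ci['camera_matrix']);T=np.array(ci['camera_from_world'])
    c=T[:3,:3]@np.array(p)+T[:3,3]; q=K@c; return q[:2]/q[2]
E
python3 - <<'E'
from h import *
print(ctrl.get_obs())
for n in ['scene','top']:
    im,d=vision.snapshot(n); save(n+'0',im); np.savez(n+'0.npz',im=im,d=d)
    print(vision.camera_info(n))
for t in ['leak_stand','cell_lid','lid_grip','lever_grip','valve_lever','spigot_tip','jar_blue','pellet_die','vial_c','dropper_bottle']:
    print(t,[(round(x['score'],2),np.round(x['location'],3)) for x in nets.boxes_of(t,'top')])
print(ctrl.get_obs()['clock'])
E
```

```text
pics
{'clock': 0.0, 'joint_pos': array([ 8.79538215e+01,  2.05925494e+01,  6.33845098e-01, -2.23265882e-02,
       -7.01366210e+01, -1.65064358e+01]), 'qvel': array([ 0.03350197, -0.0446913 , -0.04146879, -0.08312144,  0.02933971,
        0.03612738]), 'tau': array([-3.04603818e-04, -5.82714272e+01,  2.93052453e+01,  6.99722573e+00,
        6.85457155e-03, -1.72159080e-04]), 'tool_pos': array([0.21462948, 0.6394403 , 0.22560372]), 'orientation': array([-1.79993036e+02, -9.73605169e-02, -1.08560224e+02]), 'force': array([-0.22413244, -0.15015712, -0.20569228]), 'moment': array([-0.02513092,  0.04463883, -0.04436168]), 'opening': 0.08748622480438471}
{'camera_matrix': array([[430.56369533,   0.        , 320.29394928],
       [  0.        , 430.56369533, 206.11689304],
       [  0.        ,   0.        ,   1.        ]]), 'camera_from_world': array([[ 0.78826689, -0.61530107, -0.00631685, -0.47893008],
       [-0.28276351, -0.35309466, -0.8918346 ,  0.19817284],
       [ 0.54651634,  0.70478986, -0.45231752,  0.97058717],
       [ 0.        ,  0.        ,  0.        ,  1.        ]])}
{'c
[... 409 characters left out ...]
0.        ,  1.        ]])}
leak_stand [(0.78, array([0.536, 0.151, 0.034])), (0.53, array([0.537, 0.102, 0.041]))]
cell_lid [(0.96, array([ 0.398, -0.076,  0.021])), (0.69, array([ 0.542, -0.225,  0.023]))]
lid_grip [(0.96, array([ 0.394, -0.068,  0.021])), (0.8, array([ 0.539, -0.224,  0.021]))]
lever_grip [(0.73, array([ 0.54 , -0.225,  0.023])), (0.49, array([0.515, 0.242, 0.074]))]
valve_lever [(0.78, array([0.507, 0.247, 0.074])), (0.34, array([0.532, 0.155, 0.037]))]
spigot_tip [(0.79, array([0.534, 0.148, 0.032]))]
jar_blue [(0.66, array([0.684, 0.045, 0.061]))]
pellet_die [(0.64, array([ 0.498, -0.424,  0.033]))]
vial_c []
dropper_bottle [(0.44, array([ 0.668, -0.114,  0.058]))]
0.6
```

View pics/top0.png

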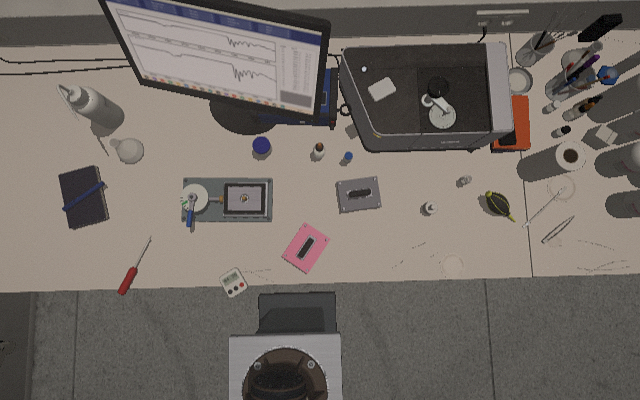

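View pics/scene0.png

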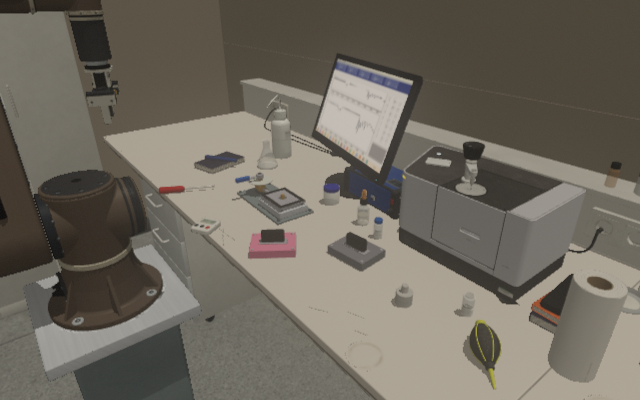

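```bash
python3 - <<'E'
from h import *
z=np.load('top0.npz');im,d=z['im'],z['d'];W=world('top',d)
c=im[165:235,170:400]; save('crop0',c,3.4)
def seg(m,name):
    n,l,s,ce=cv2.connectedComponentsWithStats(m.astype(np.uint8))
    for i in range(1,n):
        if s[i,4]<25: continue
        P=W[l==i]; r=cv2.minAreaRect((P[:,:2]*1000).astype(np.float32))
        print(name,s[i,:5],np.round(P.mean(0),4),np.round(np.median(P,0),4),'rect',np.round(r[0],1),np.round(r[1],1),round(r[2],1))
x,y,zz=W[...,0],W[...,1],W[...,2]
print('bench z',np.median(zz[(abs(x-.5)<.1)&(abs(y+.05)<.05)]))
lid=(abs(x-.54)<.09)&(abs(y+.225)<.09)
seg(lid&(zz>.012)&(zz<.035),'lidbody');seg(lid&(zz>.04),'lidgrip')
st=(abs(x-.53)<.12)&(abs(y-.17)<.2)
seg(st&(zz>.004)&(zz<.1),'standall')
seg(st&(zz>.03)&(zz<.1),'pad+')
h=im.astype(int);blue=(h[...,2]-h[...,0]>40)
seg(st&blue&(zz>.02),'blue');seg(st&(zz>.064),'high')
E
```

```text
bench z -0.0003477835942715668
lidbody [ 337  176   45   36 1131] [ 0.5438 -0.2272  0.0214] [ 0.5405 -0.2269  0.0214] rect [ 544.8 -228.3] [ 90.3 119.1] 6.3
lidgrip [349 188  22   9 127] [ 0.5438 -0.2271  0.0539] [ 0.5435 -0.2274  0.0548] rect [ 544.6 -226.9] [16.4 58.9] 6.5
standall [ 180  177   93   50 3863] [0.5367 0.1537 0.0299] [0.5355 0.1518 0.0383] rect [532.1 161.8] [272.3 147.1] 88.4
pad+ [180 183  34  44 722] [0.5352 0.2395 0.057 ] [0.5381 0.2403 0.0529] rect [527.3 248.7] [ 83.6 112.9] 55.2
pad+ [ 223  182   45   34 1325] [0.5383 0.1004 0.0416] [0.5384 0.1008 0.0418] rect [537.2  99.1] [122.3  95.3] 88.4
pad+ [215 195   8   7  31] [0.5404 0.1729 0.033 ] [0.5402 0.1717 0.0327] rect [538.8 174.7] [15.7 21.3] 14.6
blue [186 210   6  17  58] [0.4821 0.2468 0.0746] [0.4813 0.2468 0.0745] rect [482.7 247.1] [ 9.6 44. ] 83.8
high [186 192  11  35 189] [0.5106 0.243  0.0719] [0.5131 0.2434 0.0726] rect [507.8 241.4] [20.6 94.4] 87.0
```

View pics/crop0.png

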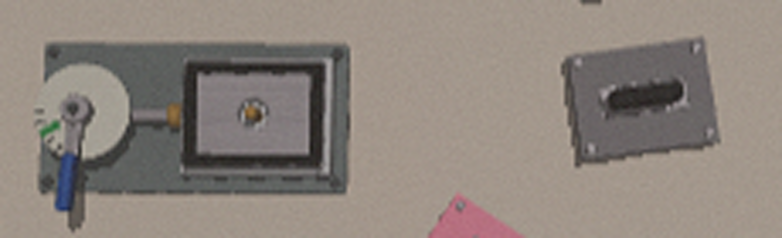

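```bash
cat >> h.py <<'E'
def bp(cam,u,v,z):
    ci=vision.camera_info(cam);K=np.array(ci['camera_matrix']);T=np.linalg.inv(np.array(ci['camera_from_world']))
    r=T[:3,:3]@np.linalg.solve(K,[u,v,1.]);o=T[:3,3];return o+r*(z-o[2])/r[2]
E
python3 - <<'E'
from h import *
z=np.load('top0.npz');im,d=z['im'],z['d'];W=world('top',d);x,y,zz=W[...,0],W[...,1],W[...,2]
print('spig',bp('top',244.4,198.2,.054)); print('knob',bp('top',191.5,196.8,.074))
# brass blob
h=im.astype(int);br=(h[...,0]-h[...,2]>45);br[:,:235]=0;br[:, 255:]=0;br[:190]=0;br[206:]=0
v,u=np.nonzero(br);print('brass',u.mean(),v.mean(),len(u),bp('top',u.mean(),v.mean(),.052), zz[v,u])
# plate
m=((abs(x-.53)<.12)&(abs(y-.17)<.2)&(zz>.004)&(zz<.012));P=W[m];
q=P[(abs(P[:,2]-.008)<.003)]
# pad outline: z in .038...05
m=((abs(x-.54)<.07)&(abs(y-.1)<.08)&(zz>.036)&(zz<.05)); r=cv2.minAreaRect((W[m][:,:2]*1000).astype(np.float32));print('pad',r)
for n in ['plate']:
    # lateral edges
    hi=[];lo=[]
    for k in range(190,268,3):
        c=np.nonzero((abs(zz[:,k]-.008)<.003)&(x[:,k]>.4)&(x[:,k]<.66))[0]
        if len(c): hi.append(W[c[0],k,:2]);lo.append(W[c[-1],k,:2])
    for e in (hi,lo):
        e=np.array(e);f=np.polyfit(e[:,1],e[:,0],1);rr=e[:,0]-np.polyval(f,e[:,1]);g=abs(rr-np.median(rr))<.004;f=np.polyfit(e[g,1],e[g,0],1);print('edge slope',np.degrees(np.arctan(f[0])),np.polyval(f,[.1,.24]),g.sum())
    for s in (197,202,190,208):
        c=np.nonzero((zz[s]>.004)&(y[s]>-.05)&(y[s]<.35))[0];print(s,W[s,c[0]],W[s,c[-1]])
bl=(h[...,2]-h[...,0]>40)&(abs(x-.5)<.08)&(abs(y-.25)<.06)&(zz>.06)
P=W[bl];print(P.mean(0),np.ptp(P,axis=0));vx,vy,x0,y0=cv2.fitLine(P[:,:2].astype(np.float32),cv2.DIST_L2,0,.01,.01).ravel();print(np.degrees(np.arctan2(vy,vx)))
E
```

```text
spig [0.53524738 0.09778182 0.054     ]
knob [0.54097921 0.23983369 0.074     ]
brass 243.11111111111111 197.66666666666666 9 [0.53708608 0.10177918 0.052     ] [0.05261621 0.05011312 0.05410114 0.05471376 0.05216777 0.0519792
 0.05152023 0.04737858 0.05209089]
pad ((539.1527099609375, 104.06300354003906), (125.57736206054688, 89.57684326171875), 88.3191909790039)
edge slope 2.875187497008532 [0.59970073 0.60673204] 26
edge slope 3.971997901191407 [0.47427115 0.48399215] 8
197 [0.54398136 0.27949222 0.05201126] [0.54142029 0.02804617 0.01123768]
202 [0.52986289 0.27686416 0.05091541] [0.52691866 0.02847214 0.00936253]
190 [0.56333034 0.27315249 0.05478087] [0.56280997 0.02553826 0.00502686]
208 [0.51694299 0.2898024  0.00597742] [0.5095595  0.02341615 0.00459874]
[0.48214173 0.24676005 0.07460925] [0.04368099 0.01336913 0.00877213]
-6.3734894
```

Candidates: for the lid, the grey block at top px (358,194) and the pink look-alike at (305,248), so I take the grey one. For the lever, the blue grip at (190,218); the blue band on the notebook and the blue caps are something else. The crop confirms both choices, with the lever near shut and the green mark to its left.

```bash
cat >> h.py <<'E'
def plan(p,yaw,prnt=True):
    """rotate first (rz units), then shift in final tool axes (units of 4 cm)"""
    o=ctrl.get_obs();d=(yaw-o['orientation'][2]+180)%360-180
    d=(d+90)%180-90 if False else d
    y=np.radians(yaw);R=np.array([[np.cos(y),np.sin(y),0],[np.sin(y),-np.cos(y),0],[0,0,-1]])
    s=R.T@(np.array(p)-o['tool_pos'])/.04
    print('rz',round(-np.radians(d)/.1,2),'shift',np.round(s,2),'| tcp',np.round(o['tool_pos'],4),np.round(o['orientation'],2),'F',np.round(o['force'],1),'op',round(o['opening'],4),'t',round(o['clock'],2))
E
python3 -c "
from h import *
plan([.482,.247,.12],-96.5)"
```

```text
rz -2.1 shift [ 9.   -7.75  2.66] | tcp [0.2148 0.6399 0.2266] [ 180.      0.   -108.55] F [-0.4  0.6  0.4] op 0.0877 t 0.6
```

```bash
python3 -m jog '0 0 -1 0 0 0 1; 0 0 -1.0 0 0 0 1; 0 0 -0.1 0.9 -0.8 0.2 1; 0 0 0 0.9 -0.8 0.2 1; 0 0 0 0.9 -0.8 0.2 1; 0 0 0 0.9 -0.8 0.2 1; 0 0 0 0.9 -0.8 0.2 1; 0 0 0 0.9 -0.75 0.2 1' && python3 -m jog '0 0 0 0.9 -0.8 0.2 1; 0 0 0 0.9 -0.8 0.2 1; 0 0 0 0.9 -0.8 0.3 1; 0 0 0 0.9 -0.6 0.2 1; 0 0 0 0 0 0.3 1;0 0 0 0 0 0 1'; python3 -c "
from h import *
plan([.482,.247,.12],-96.5)
p=ctrl.get_obs();im,d=vision.snapshot('wrist');save('w1',im);print(vision.camera_info('wrist'))"
```

```text
clock: 1.6
tool_pos: [0.3794, 0.4022, 0.1786]
orientation: [-180.0, 0.0, -96.5]
force: [0.5, 0.7, 0.0]
opening: 0.0876
clock: 2.35
tool_pos: [0.4812, 0.2463, 0.1298]
orientation: [179.9, -0.1, -96.6]
force: [-0.1, 0.9, -1.0]
opening: 0.0875
rz -0.01 shift [-0.02 -0.02  0.25] | tcp [0.4812 0.2463 0.1298] [ 1.7994e+02 -6.0000e-02 -9.6570e+01] F [-0.1  0.9 -1. ] op 0.0875 t 2.35
{'camera_matrix': array([[309.70691629,   0.        , 316.21530557],
       [  0.        , 309.70691629, 195.43212574],
       [  0.        ,   0.        ,   1.        ]]), 'tool_from_camera': array([[ 9.99999841e-01,  4.95128759e-04, -2.70064658e-04,
        -6.26337963e-05],
       [-4.01016379e-04,  9.60918665e-01,  2.76830559e-01,
        -7.47611926e-02],
       [ 3.96576942e-04, -2.76830407e-01,  9.60918711e-01,
        -1.58856665e-01],
       [ 0.00000000e+00,  0.00000000e+00,  0.00000000e+00,
         1.00000000e+00]])}
```

View pics/w1.png

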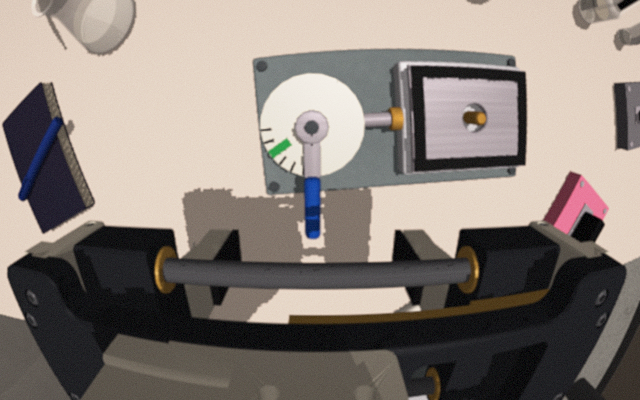

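Wrist view: lever centred between the fingers, axis at (312,127), spigot tip at about (474,118), green mark at (280,149). I'll measure all of these here.

```bash
cat >> h.py <<'E'
from scipy.spatial.transform import Rotation as Rn
def wbp(u,v,z,o):
    ci=vision.camera_info('wrist');K=np.array(ci['camera_matrix']);T=np.array(ci['tool_from_camera'])
    a=np.array([(u-K[0,2])/K[0,0],(v-K[1,2])/K[1,1]]);r=np.hypot(*a)
    ray=np.array([np.sin(r)*a[0]/r,np.sin(r)*a[1]/r,np.cos(r)])
    R=Rn.from_euler('xyz',o['orientation'],degrees=True).as_matrix()
    c=R@T[:3,3]+np.array(o['tool_pos']);w=R@T[:3,:3]@ray
    return c+w*(z-c[2])/w[2]
E
python3 - <<'E'
from h import *
o=ctrl.get_obs()
S=wbp(474,118,.054,o);
for n,u,v,z in [('knob',312,127,.076),('spig',474,118,.054),('grip end',313,237,.076),('grip start',313,180,.076),('green',280,149,.053),('c1',255,59,.008),('c2',273,193,.008),('c3',516,55,.008),('c4',517,178,.008),('pad',414,65,.044),('pad',525,73,.044),('pad',525,158,.044),('pad',414,170,.044)]:
    print(n,np.round(wbp(u,v,z,o),4))
img=cv2.imread('pics/w1.png')[30:200,240:540];cv2.imwrite('pics/w1c.png',cv2.resize(img,None,fx=2.6,fy=2.6,interpolation=cv2.INTER_CUBIC))
E
```

```text
knob [0.5433 0.243  0.076 ]
spig [0.5394 0.11   0.054 ]
grip end [0.4626 0.2517 0.076 ]
grip start [0.5061 0.2466 0.076 ]
green [0.5281 0.2699 0.053 ]
c1 [0.6086 0.2882 0.008 ]
c2 [0.4821 0.2883 0.008 ]
c3 [0.6019 0.0255 0.008 ]
c4 [0.47   0.0291 0.008 ]
pad [0.5848 0.1564 0.044 ]
pad [0.5796 0.0438 0.044 ]
pad [0.4997 0.0467 0.044 ]
pad [0.4981 0.1631 0.044 ]
```

View pics/w1c.png

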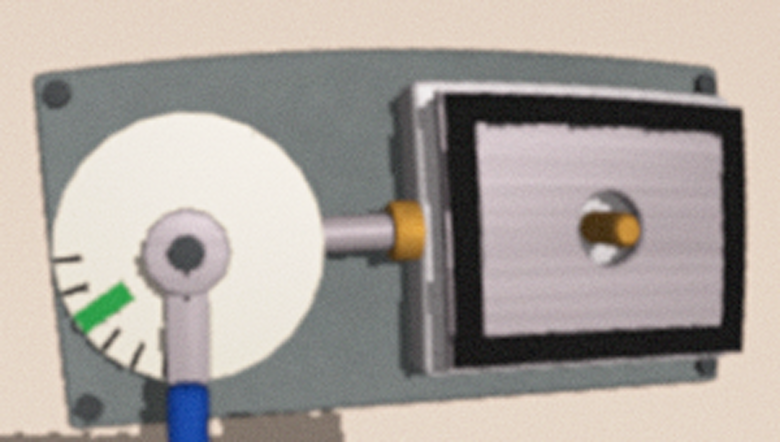

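```bash
python3 -m jog '0 0 0 -0.06 -0.08 0.6 1; 0 0 0 0 0 0.6 1; 0 0 0 0 0 0.5 0; 0 0 0 0 0 0.3 -0.3; 0 0 0 0 0 0 -1; 0 0 0 0 0 0 -1; 0 0 0 0 0 0 -1'; python3 - <<'E'
from h import *
o=ctrl.get_obs();print(o['tool_pos'],o['opening'],o['force'])
# arc rows: rotate about axis A
A=np.array([.5425,.242]);p=o['tool_pos'][:2];y0=np.radians(o['orientation'][2])
r=p-A;print('r',np.hypot(*r),'ang',np.degrees(np.arctan2(r[1],-r[0])))
for st in (.1,):
    # rz=+1 first, then shift along new axes by chord? compute chord in pre axes and post axes
    c,s=np.cos(-st),np.sin(-st);d=np.array([[c,-s],[s,c]])@r-r
    for nm,y in (('pre',y0),('post',y0-st)):
        X=np.array([np.cos(y),np.sin(y)]);Y=np.array([np.sin(y),-np.cos(y)]);print(nm,d@X/.04,d@Y/.04)
E
```

```text
clock: 3.28
tool_pos: [0.4853, 0.2493, 0.0514]
orientation: [-179.9, 0.1, -96.5]
force: [0.0, 0.1, -0.3]
opening: 0.0433
[0.48533758 0.24926249 0.0514153 ] 0.04326066450937748 [ 0.04562532  0.06313209 -0.25140709]
r 0.05762192721670816 ang 7.2406396172322465
pre -0.1437107952335325 -0.009039388193683245
post -0.1438952728605547 0.0053529107929164285
```

```bash
python3 -m jog '0 0 0 0 0.08 0.05 -1; 0 0 0 0 0 0 -1; 0 0 0 0 0 0 -1; 0 0 0 0 0 0 -1; 0 0 0 0 0 0 -1'; python3 - <<'E'
from h import *
o=ctrl.get_obs();im,d=vision.snapshot('wrist');save('w2',im)
E
```

```text
clock: 3.9
tool_pos: [0.4818, 0.2492, 0.0486]
orientation: [-180.0, -0.0, -96.5]
force: [-0.6, 0.1, 1.0]
opening: 0.0119
```

View pics/w2.png

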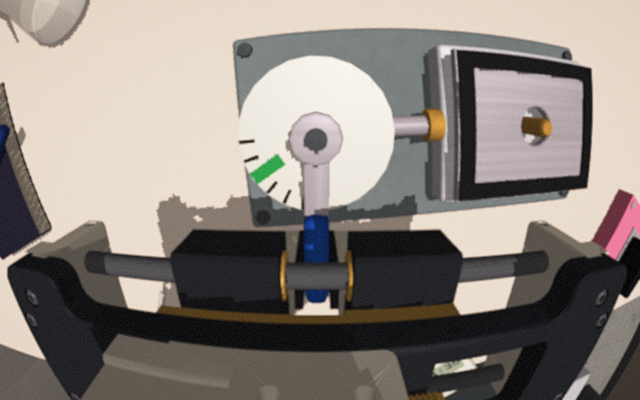

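Gripped (opening 12 mm). Turning the lever about 55° along its arc.

```bash
python3 -m jog '0 0 1 -0.152 0 0 -1; 0 0 1 -0.152 0 0 -1; 0 0 1 -0.152 0 0 -1; 0 0 1 -0.152 0 0 -1; 0 0 1 -0.152 0 0 -1; 0 0 0 0 0 0 -1'; python3 - <<'E'
from h import *
o=ctrl.get_obs();print(o['force'],o['moment'],o['opening']);A=np.array([.5425,.242]);r=o['tool_pos'][:2]-A;print('r',np.hypot(*r),'ang',np.degrees(np.arctan2(r[1],-r[0])))
im,d=vision.snapshot('wrist');save('w3',im)
E
```

```text
clock: 4.7
tool_pos: [0.4926, 0.2781, 0.0487]
orientation: [-179.9, 0.1, -125.2]
force: [5.9, -3.1, -2.6]
opening: 0.0117
[ 5.92787247 -3.05338226 -2.57974858] [-0.7289827  -2.28467317  0.05072934] 0.011677484051762001
r 0.06160038758826012 ang 35.86895652900426
```

View pics/w3.png

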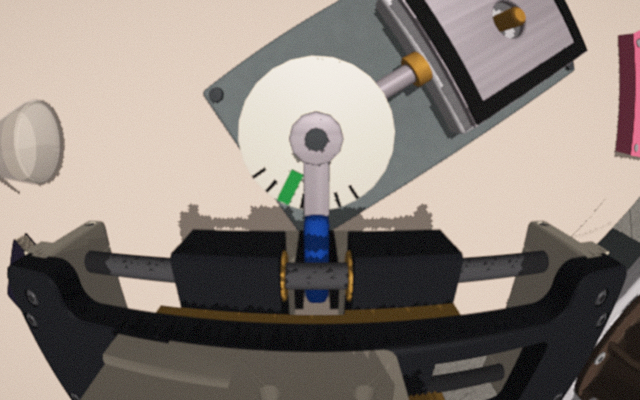

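```bash
python3 -m jog '0 0 1 -0.152 -0.02 0 -1; 0 0 1 -0.152 -0.02 0 -1; 0 0 1 -0.152 -0.01 0 -1; 0 0 1 -0.152 0 0 -1; 0 0 0.7 -0.11 0 0 -1; 0 0 0 0 0 0 -1'; python3 - <<'E'
from h import *
o=ctrl.get_obs();print(o['force'],o['moment'],o['opening']);A=np.array([.5425,.242]);r=o['tool_pos'][:2]-A;print('r',np.hypot(*r),'ang',np.degrees(np.arctan2(r[1],-r[0])))
im,d=vision.snapshot('wrist');save('w4',im)
im,d=vision.snapshot('top');save('t4',im[160:240,170:270],6)
E
```

```text
clock: 5.5
tool_pos: [0.514, 0.2971, 0.0487]
orientation: [180.0, 0.1, -152.1]
force: [3.0, 1.5, -1.1]
opening: 0.0118
[ 3.03812802  1.45257557 -1.06747254] [ 0.79067701 -0.98996068  0.16250086] 0.011804746977212791
r 0.06201499311415838 ang 62.61868420813117
```

View pics/w4.png

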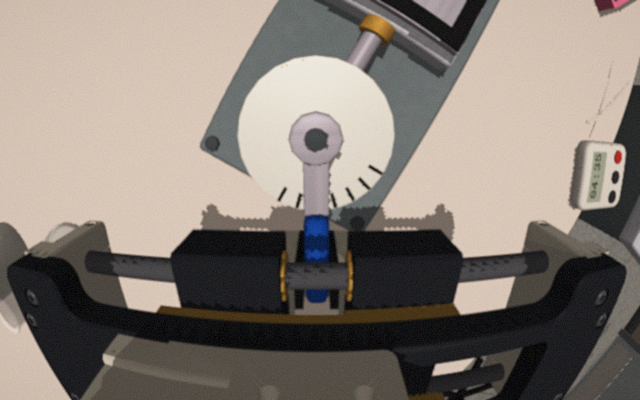

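View pics/t4.png

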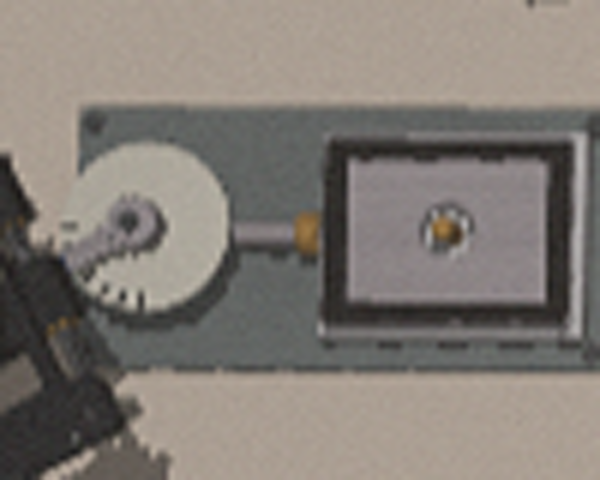

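The lever covers the green mark, with the neighbouring ticks symmetric about it (75° at (300,197), 45° at (335,195)). Releasing and lifting straight up.

```bash
python3 -m jog '0 0 0 0 0 0 -0.2; 0 0 0 0 0 0 -0.2; 0 0 0 0 0 0 -0.2;0 0 0 0 0 -0.8 -0.2; 0 0 0 0 0 -1 0.2; 0 0 0 0 0 -1 1; 0 0 0 0 0 0 1'; python3 - <<'E'
from h import *
o=ctrl.get_obs();im,d=vision.snapshot('wrist');save('w5',im[50:250,150:450],2.6)
plan([.5446,-.2272,.12],-173.6)
E
```

```text
clock: 6.48
tool_pos: [0.5144, 0.2975, 0.1643]
orientation: [179.9, 0.3, -152.1]
force: [-0.2, -0.3, -0.7]
opening: 0.0594
rz 3.75 shift [  0.68 -13.1    1.05] | tcp [0.5134 0.2967 0.1621] [ 1.7993e+02  1.6000e-01 -1.5209e+02] F [-0.1 -0.3 -0.2] op 0.0633 t 6.53
```

View pics/w5.png

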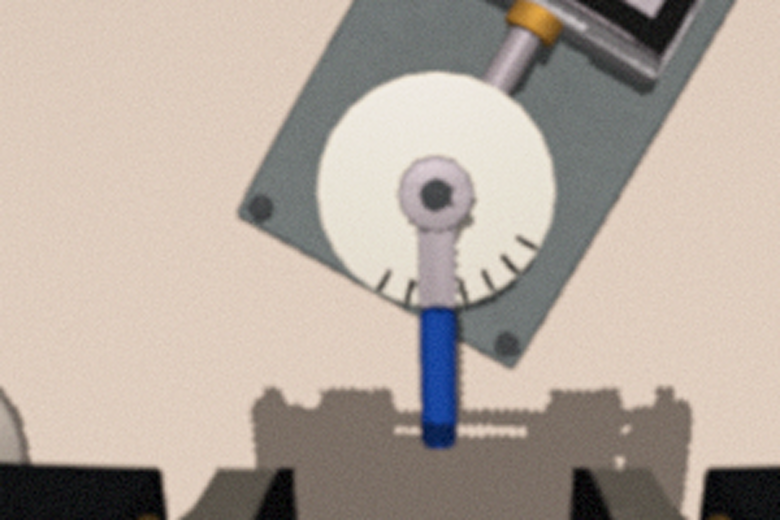

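```bash
python3 -m jog '0 0 1 0 0 0 1; 0 0 1 0 0 0 1; 0 0 1 0 0 0 1; 0 0 0.75 0 -1 0 1; 0 0 0 0.1 -1 0 1; 0 0 0 0.1 -1 0 1; 0 0 0 0.1 -1 0 1; 0 0 0 0.1 -1 0 1' && python3 -m jog '0 0 0 0.1 -1 0 1; 0 0 0 0.1 -1 0 1; 0 0 0 0.1 -1 0 1; 0 0 0 0 -1 0 1; 0 0 0 0 -1 0 1; 0 0 0 0 -1 0.2 1; 0 0 0 0 -0.6 0.2 1; 0 0 0 0 0 0 1'; python3 - <<'E'
from h import *
o=ctrl.get_obs();im,d=vision.snapshot('wrist');save('w6',im)
plan([.5446,-.2272,.12],-173.6)
print(nets.boxes_of('lid_grip','wrist'))
E
```

```text
clock: 7.52
tool_pos: [0.5215, 0.0945, 0.1594]
orientation: [-180.0, -0.1, -173.6]
force: [0.3, 0.4, 0.4]
opening: 0.0877
clock: 8.52
tool_pos: [0.5386, -0.1689, 0.1425]
orientation: [180.0, -0.2, -173.7]
force: [-1.3, -0.5, 0.7]
opening: 0.0877
rz -0.01 shift [ 0.02 -1.49  0.58] | tcp [ 0.5389 -0.168   0.1431] [ 1.7997e+02 -1.7000e-01 -1.7368e+02] F [-0.4 -0.1 -0.3] op 0.0875 t 8.57
[{'location': [0.4257, -0.0628, 0.0227], 'score': 0.91}, {'location': [0.5461, -0.2258, 0.0242], 'score': 0.73}]
```

View pics/w6.png

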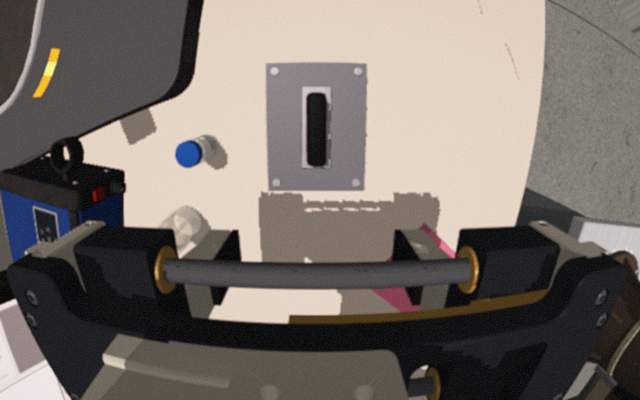

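The grey lid (centre px (316,129)) is square with the tool. The pink one at (430,235) is not in the way.

```bash
python3 - <<'E'
from h import *
o=ctrl.get_obs();im=cv2.imread('pics/w6.png')
a=wbp(316.5,93,.056,o);b=wbp(316.5,166,.056,o);print(a,b,(a+b)/2)
cs=[wbp(u,v,.022,o) for u,v in[(266,64),(367,64),(366,190),(267,190)]];print(np.round(cs,4),np.mean(cs,0))
plan([.5446,-.2272,.024],-173.6)
E
```

```text
[ 0.54859573 -0.25398155  0.056     ] [ 0.54206016 -0.19569811  0.056     ] [ 0.54532794 -0.22483983  0.056     ]
[[ 0.5967 -0.278   0.022 ]
 [ 0.5069 -0.2881  0.022 ]
 [ 0.4922 -0.1718  0.022 ]
 [ 0.5853 -0.1614  0.022 ]] [ 0.54526682 -0.22480771  0.022     ]
rz -0.01 shift [ 0.03 -1.5   2.99] | tcp [ 0.5393 -0.1675  0.1436] [ 1.7998e+02 -1.1000e-01 -1.7363e+02] F [ 0.5 -0.4 -0. ] op 0.0878 t 8.62
```

```bash
python3 -m jog '0 0 0 0 -0.9 0.3 1; 0 0 0 0 -0.55 0.6 1; 0 0 0 0 0 0.8 1; 0 0 0 0 0 0.8 0.3; 0 0 0 0 0 0.4 0; 0 0 0 0 0 0 -0.3; 0 0 0 0 0 0 -0.3'; python3 - <<'E'
from h import *
plan([.545,-.226,.025],-173.6)
o=ctrl.get_obs();im,d=vision.snapshot('wrist');save('w7',im)
E
```

```text
clock: 9.5
tool_pos: [0.5475, -0.225, 0.0298]
orientation: [-180.0, 0.1, -173.5]
force: [-0.3, 0.2, 0.7]
opening: 0.0531
rz 0.01 shift [ 0.07 -0.02  0.12] | tcp [ 0.5475 -0.225   0.0298] [-1.7997e+02  1.0000e-01 -1.7353e+02] F [-0.3  0.2  0.7] op 0.0531 t 9.5
```

View pics/w7.png

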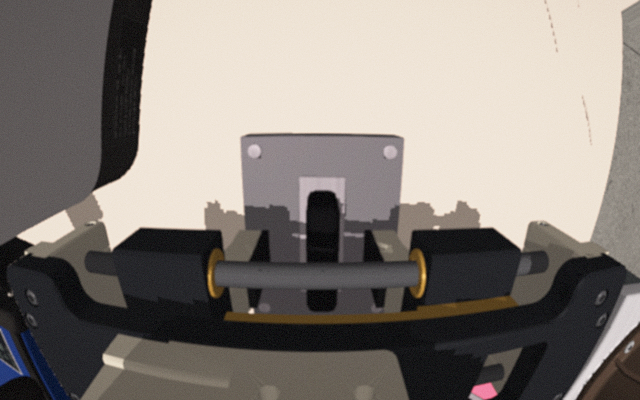

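```bash
python3 -m jog '0 0 0 0.07 -0.02 0.12 -0.3; 0 0 0 0 0 0 -1; 0 0 0 0 0 0 -1; 0 0 0 0 0 0 -1; 0 0 0 0 0 0 -1; 0 0 0 0 0 0 -1'; python3 - <<'E'
from h import *
plan([.545,-.226,.025],-173.6)
o=ctrl.get_obs();im,d=vision.snapshot('wrist');save('w8',im)
E
```

```text
clock: 10.3
tool_pos: [0.5441, -0.2263, 0.024]
orientation: [-180.0, 0.0, -173.6]
force: [0.4, 0.5, 2.3]
opening: 0.0153
rz 0.0 shift [-0.02  0.01 -0.03] | tcp [ 0.5441 -0.2263  0.024 ] [-1.7999e+02  2.0000e-02 -1.7358e+02] F [0.4 0.5 2.3] op 0.0153 t 10.3
```

View pics/w8.png

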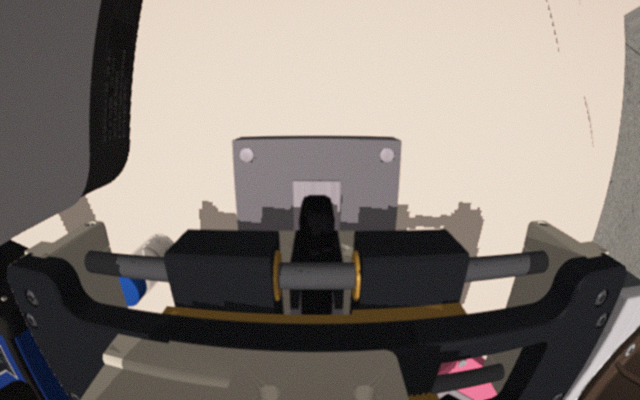

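```bash
python3 - <<'E'
from h import *
o=ctrl.get_obs()
a=wbp(234,139,.022,o);b=wbp(401,138.5,.022,o);print(a,b,np.linalg.norm(a-b),np.degrees(np.arctan2(*(a-b)[[1,0]])))
n=np.array([-(a-b)[1],(a-b)[0],0])/np.linalg.norm(a-b);print('center',(a+b)/2+.059*n,o['tool_pos'])
for y in(-182,):plan([.539,.1025,.15],y)
E
python3 -m jog '0 0 0 0 0 -0.3 -1; 0 0 0 0 0 -0.6 -1; 0 0 0 0 0 -0.9 -1; 0 0 0 0 0 -0.9 -1; 0 0 0 0 0 -0.5 -1; 0 0 0 0 0 0 -1'
python3 - <<'E'
from h import *
plan([.539,.1025,.15],178)
o=ctrl.get_obs();im,d=vision.snapshot('wrist');save('w9',im)
E
```

```text
[ 0.59404589 -0.28062996  0.022     ] [ 0.50588841 -0.29092411  0.022     ] 0.08875647046641558 6.660262677513767
center [ 0.54312422 -0.22717521  0.022     ] [ 0.54406393 -0.2263225   0.02397717]
rz 1.47 shift [ 0.41  8.21 -3.15] | tcp [ 0.5441 -0.2263  0.024 ] [-1.7999e+02  2.0000e-02 -1.7358e+02] F [-0.  -0.4  2.1] op 0.016 t 10.35
clock: 11.1
tool_pos: [0.5445, -0.2263, 0.1536]
orientation: [-180.0, 0.2, -173.6]
force: [-0.1, 0.5, -2.9]
opening: 0.016
rz 1.47 shift [0.42 8.21 0.09] | tcp [ 0.5445 -0.2263  0.1536] [-179.97    0.18 -173.58] F [-0.1  0.5 -2.9] op 0.016 t 11.1
```

View pics/w9.png

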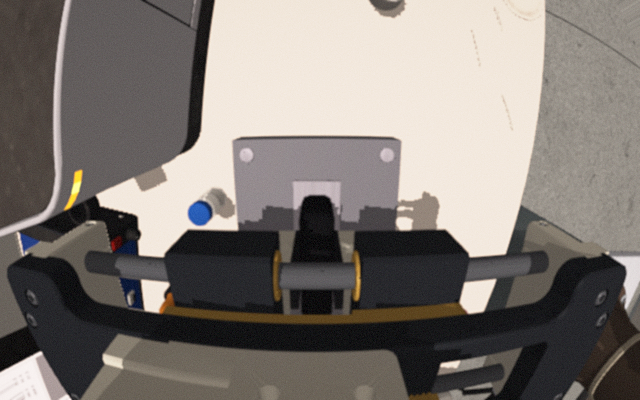

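```bash
python3 -m jog '0 0 0.75 0 0.5 0 -1; 0 0 0.72 0 1 0 -1; 0 0 0 0.05 1 0 -1; 0 0 0 0.07 1 0 -1; 0 0 0 0.05 1 0 -1; 0 0 0 0.05 1 0.1 -1; 0 0 0 0.05 1 0.3 -1; 0 0 0 0.05 0.9 0.4 -1' && python3 -m jog '0 0 0 0.05 0.6 0.4 -1; 0 0 0 0 0.1 0 -1; 0 0 0 0 0 0 -1'
python3 - <<'E'
from h import *
plan([.539,.1025,.1],178)
im,d=vision.snapshot('top');save('t10',im[150:250,170:300],6);np.savez('t10.npz',im=im,d=d)
W=world('top',d);x,y,zz=W[...,0],W[...,1],W[...,2]
m=(abs(x-.54)<.09)&(abs(y-.1)<.1)&(zz>.085)&(zz<.12)
r=cv2.minAreaRect((W[m][:,:2]*1000).astype(np.float32));print('lid',r,np.median(zz[m]))
im,d=vision.snapshot('scene');save('s10',im[150:250,200:360],5)
E
```

```text
clock: 12.15
tool_pos: [0.5346, 0.0711, 0.1183]
orientation: [-180.0, -0.1, 178.0]
force: [1.6, 0.3, -3.1]
opening: 0.0159
clock: 12.52
tool_pos: [0.5342, 0.0976, 0.1032]
orientation: [-179.9, -0.1, 178.0]
force: [-0.2, -0.6, -1.8]
opening: 0.0158
rz 0.0 shift [-0.12  0.13  0.08] | tcp [0.5342 0.0976 0.1032] [-1.7995e+02 -7.0000e-02  1.7803e+02] F [-0.2 -0.6 -1.8] op 0.0158 t 12.53
lid ((533.2109985351562, 94.97113037109375), (117.4245834350586, 88.76338195800781), 88.02770233154297) 0.10054210713017553
```

View pics/t10.png

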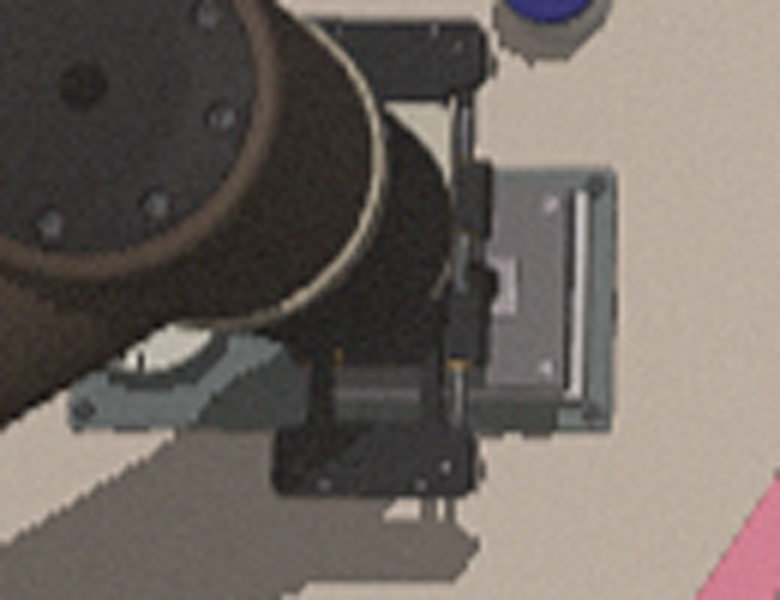

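View pics/s10.png

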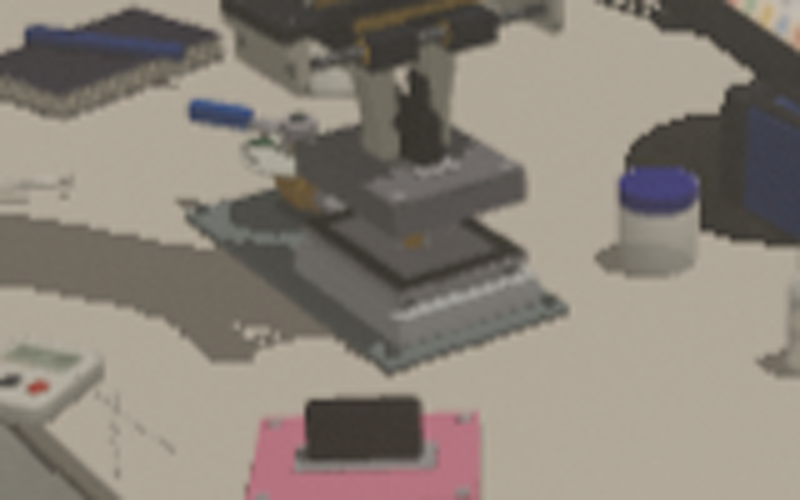

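```bash
python3 -m jog '0 0 0 -0.12 0.17 0 -1; 0 0 0 0 0 0.3 -1; 0 0 0 0 0 0.2 -1; 0 0 0 0 0 0 -1; 0 0 0 0 0 0 -1'
python3 - <<'E'
from h import *
plan([.539,.1046,.08],178)
im,d=vision.snapshot('top');save('t11',im[150:250,170:300],6);np.savez('t10.npz',im=im,d=d)
W=world('top',d);x,y,zz=W[...,0],W[...,1],W[...,2]
m=(abs(x-.54)<.09)&(abs(y-.1)<.1)&(zz>.07)&(zz<.094)
r=cv2.minAreaRect((W[m][:,:2]*1000).astype(np.float32));print('lid',r,np.median(zz[m]))
im,d=vision.snapshot('scene');save('s11',im[150:250,200:360],5)
E
```

```text
clock: 13.25
tool_pos: [0.5396, 0.1045, 0.0837]
orientation: [-180.0, -0.0, 178.0]
force: [0.7, -0.0, -3.5]
opening: 0.0157
rz -0.0 shift [0.02 0.   0.09] | tcp [0.5396 0.1045 0.0837] [-1.7999e+02 -1.0000e-02  1.7799e+02] F [ 0.7 -0.  -3.5] op 0.0157 t 13.25
lid ((539.1583251953125, 102.63361358642578), (119.3395767211914, 89.54794311523438), 88.45912170410156) 0.08112113602646653
```

View pics/s11.png

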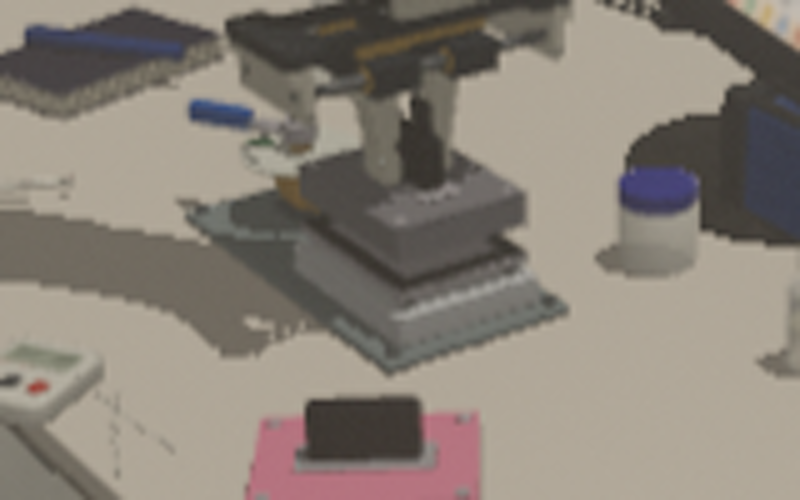

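The lid is over the pad and level. I'll feel downward in small steps; contact with the tip is expected at TCP z of about 0.078.

```bash
python3 -m jog '0 0 0 0 0 0.08 -1; 0 0 0 0 0 0.05 -1; 0 0 0 0 0 0 -1'; python3 -m jog '0 0 0 0 0 0.05 -1; 0 0 0 0 0 0 -1';  python3 -m jog '0 0 0 0 0 0.05 -1; 0 0 0 0 0 0 -1'
```

```text
clock: 13.72
tool_pos: [0.5395, 0.1045, 0.0784]
orientation: [-180.0, -0.0, 178.0]
force: [0.5, -0.7, -2.2]
opening: 0.0159
clock: 13.98
tool_pos: [0.5395, 0.1045, 0.0764]
orientation: [-180.0, -0.0, 178.0]
force: [-0.6, -0.3, -3.3]
opening: 0.0161
clock: 14.22
tool_pos: [0.5394, 0.1045, 0.0744]
orientation: [-180.0, -0.0, 178.0]
force: [-1.0, -0.0, -3.3]
opening: 0.0158
```

```bash
python3 -m jog '0 0 0 0 0 0.08 -1; 0 0 0 0 0 0 -1'; python3 -m jog '0 0 0 0 0 0.05 -1; 0 0 0 0 0 0 -1';  python3 -m jog '0 0 0 0 0 0.04 -1; 0 0 0 0 0 0 -1'
```

```text
clock: 14.48
tool_pos: [0.5394, 0.1045, 0.071]
orientation: [-180.0, -0.0, 178.0]
force: [-0.5, -1.4, -3.5]
opening: 0.0156
clock: 14.72
tool_pos: [0.5394, 0.1044, 0.0691]
orientation: [-180.0, -0.0, 178.0]
force: [-0.1, -1.6, -2.8]
opening: 0.0155
clock: 14.98
tool_pos: [0.5395, 0.1044, 0.0679]
orientation: [-180.0, -0.0, 178.0]
force: [-1.7, -2.6, -0.8]
opening: 0.0156
```

```bash
python3 -m jog '0 0 0 0.01 -0.02 0.04 -1; 0 0 0 0 0 0 -1'; python3 -m jog '0 0 0 0 0 0.04 -1; 0 0 0 0 0 0 -1';  python3 -m jog '0 0 0 0 0 0.04 -1; 0 0 0 0 0 0 -1'
```

```text
clock: 15.22
tool_pos: [0.5396, 0.1042, 0.0665]
orientation: [180.0, 0.1, 178.0]
force: [-2.3, 1.2, 2.8]
opening: 0.0156
clock: 15.48
tool_pos: [0.5396, 0.1042, 0.0648]
orientation: [180.0, 0.1, 178.0]
force: [-1.2, 2.9, 5.1]
opening: 0.0158
clock: 15.72
tool_pos: [0.5396, 0.1042, 0.0633]
orientation: [180.0, 0.1, 178.0]
force: [-4.1, 2.2, 5.9]
opening: 0.0157
```

```bash
python3 -m jog '0 0 0 0.01 0 0.04 -1; 0 0 0 0 0 0 -1; 0 0 0 0 0 0 -1';python3 -m jog '0 0 0 0.01 0 0.03 -1; 0 0 0 0 0 0 -1; 0 0 0 0 0 0 -1'
python3 - <<'E'
from h import *
plan([.539,.1046,.06],178)
im,d=vision.snapshot('top');save('t12',im[150:250,170:300],6)
W=world('top',d);x,y,zz=W[...,0],W[...,1],W[...,2]
m=(abs(x-.54)<.09)&(abs(y-.1)<.1)&(zz>.053)&(zz<.075)&(y<.165)
r=cv2.minAreaRect((W[m][:,:2]*1000).astype(np.float32));print('lid',r,np.median(zz[m]))
im,d=vision.snapshot('scene');save('s12',im[150:250,200:360],5)
E
```

```text
clock: 16.1
tool_pos: [0.5396, 0.1042, 0.062]
orientation: [180.0, 0.1, 178.0]
force: [-2.3, 2.2, 7.9]
opening: 0.0158
clock: 16.48
tool_pos: [0.5396, 0.1043, 0.0619]
orientation: [180.0, 0.2, 178.0]
force: [-4.0, 2.1, 15.8]
opening: 0.016
rz 0.01 shift [0.02 0.01 0.05] | tcp [0.5396 0.1043 0.0619] [1.7996e+02 1.5000e-01 1.7805e+02] F [-4.   2.1 15.8] op 0.016 t 16.48
lid ((540.1168823242188, 102.13014221191406), (118.74893188476562, 88.3977279663086), 88.24723815917969) 0.05933063396875826
```

View pics/s12.png

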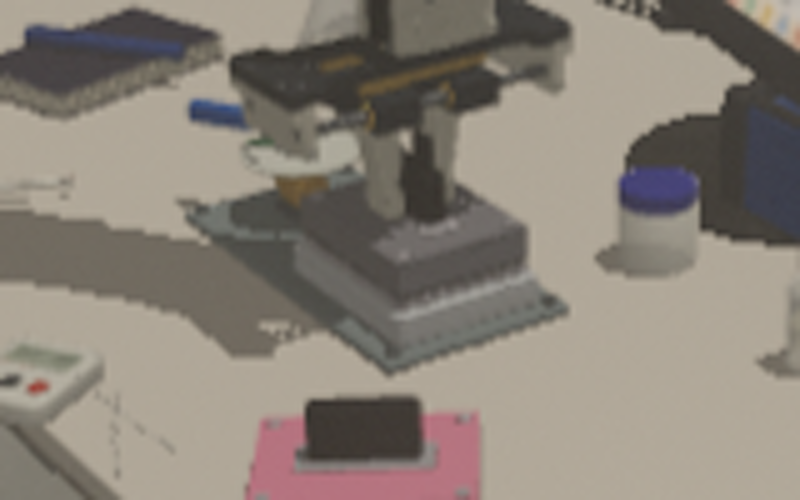

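View pics/t12.png

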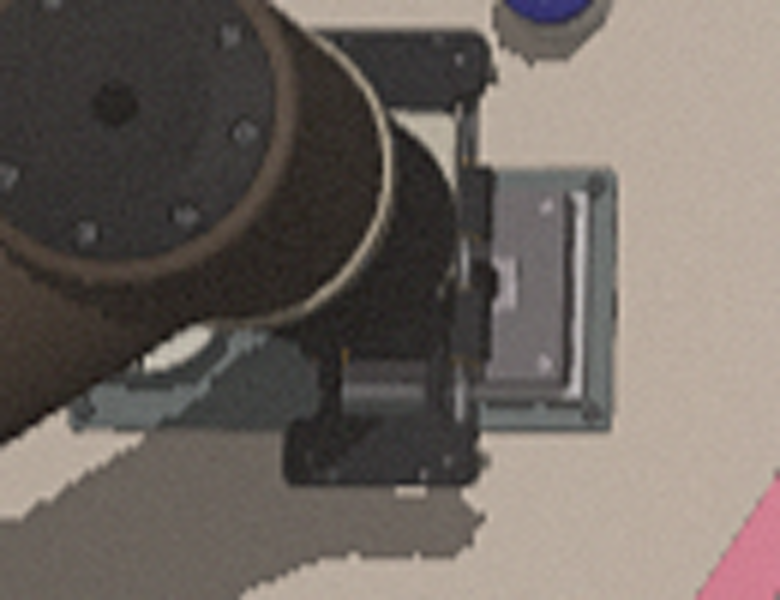

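```bash
python3 -m jog '0 0 0 0 0 0 -1; 0 0 0 0 0 0 -1; 0 0 0 0 0 0 -1; 0 0 0 0 0 0 -1'; python3 - <<'E'
from h import *
im,d=vision.snapshot('scene');save('s13',im[150:200,220:300],8)
E
```

```text
clock: 17.08
tool_pos: [0.5396, 0.1043, 0.0619]
orientation: [180.0, 0.2, 178.0]
force: [-4.7, 1.5, 16.3]
opening: 0.016
```

View pics/s13.png

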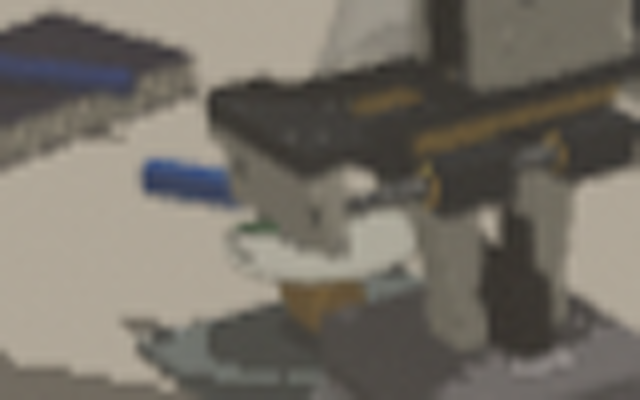

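The lever tip is still at scene px (238,172), the same as before the placement, so the valve hasn't moved. The push is steady at 16 N. Handing in.

```bash
python3 -c "
from h import *
print(ctrl.close_job())"
```

```text
the job is handed in; nothing more can be done
None
```

I turned the valve lever to the green 60° mark, lowered the grey lid onto the spigot and pressed it down to the pad's stop. I then handed the job in at about 17 s, still gripping and pushing. No verdict was reported.

- **Valve:** after I released it, the lever covered the green mark, with the ticks on either side symmetric about it. It was in the same place in the scene picture just before hand-in. I estimated its angle from the pictures at about 60°.
- **Lid seating:** no sliding search was needed. It passed spigot-tip height with no contact force, so the bore went straight on. The lid's underside ended near 38 mm above the bench. The lid was level and square to the pad within about 1°.
- **Press:** the upward force rose from 8 to 16 N while the height stopped changing, which means the pad is on its stop. It held steady at 16 N, with the fingers closed to 16 mm on the grip.
- **Disagreement between measurements:** the cameras differed by 1–2 mm on the spigot and lid positions. A side force of up to about 5 N remained between the bore and the spigot.
- **Other objects:** I touched nothing else on the bench, but I made no separate check of the bystanders' final positions.

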